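Clamp a circuit board to the first click of the torque knob

TASK

One of the two board holders has a green circuit board in it: clamp that board by turning the holder's black wing knob clockwise until its clutch gives the first click, then stop turning at once, let go and move clear. Do not go on to a second click, and leave the empty holder's clamp alone.

Things in the scene. Friction and masses are not known exactly. Their poses are not given: they have to be found in the camera images.
- holder_knob_grip (a point): Wing knob of the holder with the board: black upright bar 62 long, 14 thick, 54 to 90 mm above the bench, over a black collar of radius 21 (42 to 54). Point: on the turning axis, 76 up; frame x along the bar, y across its flat sides, z up. Holder: fixed aluminium plate 160 x 190 x 8, black rails to 34, green board 130 x 92 at 22 (parts to 31). Needs a grip of 25 N or more across the flat sides.
- holder_clamp (a joint): Angle (rad) of the shaft under that knob, with its dark steel finger (59 mm long, black rubber pad at the tip). Grows clockwise seen from above: starts between 0.05 and 0.45, ends at 0.90, where the pad meets the board's edge and the shaft turns no further. Takes about 0.1 N m to turn and stays where it is left.
- holder_knob (a joint): Slip clutch (rad): knob clockwise past the shaft. Under 0.1, bar in line with the finger, while the finger swings. With the finger hard on the board it gives at about 0.2 N m: first click, the knob rides over a ridge at 0.20 into a notch at 0.34 to 0.43 (about 22 degrees past the finger), where it rests when let go. Turned on it passes the next ridge at 0.60: second click, too far.
- spare_clamp_tip (a point): Centre of the rubber pad on the finger of the empty holder, alike in all but the missing board: leave it alone. 24 mm above the bench, 52 mm from the shaft under that holder's own wing knob; the finger points along this frame's -x, z is up, and the knob's bar lies in line with the finger.

How it is judged (in metres and radians):
At the end, for the whole second after the job is handed in: The loaded holder's finger is against the board (shaft at 0.84 or more of 0.90 rad), its knob rests in the first notch of the clutch (0.25 to 0.55 rad past the finger) and is let go and at rest (value of joint holder_clamp above 0.84 rad and value of joint holder_knob between 0.25 and 0.55 rad and velocity of joint holder_knob between -0.05 and 0.05 rad/s); the robot touches nothing.
It fails at once if the clutch was driven on to a second click (beyond 0.62 rad) (value of joint holder_knob above 0.62 rad).
It fails at once if the empty holder's finger was moved by more than 12 mm (distance of spare_clamp_tip from where it was at the start of the episode above 0.012 m).
It also fails if it takes over 42 s, if anything falls off the work surface, if the arm or the gripper's body presses on something with over 40 N, if the wrist force passes 120 N, or if a joint passes its speed limit or range.

ROBOT

A 6-joint arm with a two-finger parallel gripper is mounted at the origin on the work surface. World frame = base frame: x ahead of the robot, y to its left, z up, the work surface at z = 0. Lengths are in m, angles in degrees, forces in N, time in s.
With the tool pointing down it reaches from about 0.3 to 0.75 m from the base axis. Payload 8.5 kg.
Tool frame: the origin (TCP) lies at the very end of the fingers, on their centre line; the grasp point (between the pads) lies 19 mm behind it (env.tcp_to_grasp is the distance from the TCP to the grasp point, in m); z points along the fingers, y is the line along which they close (so a half turn about z gives the same grasp; the last joint's range is limited). The gripper opens to 85 mm and grips with 20 to 120 N. Pads are 22 mm wide; open, the fingers measure 114 mm over their backs; the gripper's body (76 mm by 85 mm) begins 54 mm behind the grasp point. The pads swing forward as they close: fully open they stand 13 mm farther back than shut.
Start: joints at [-88.711, 21.807, 74.336, -0, 83.858, -12.336], TCP at [0.13, -0.535, 0.231] pointing down, gripper open.
Joint ranges: [-178.18, 178.18], [-50.72, 133.34], [12.68, 142.11], [-81.47, 261.47], [9.98, 163.14], [-165.26, 165.26]. Speed limits (degrees/s): [136.94, 136.94, 180, 180, 180, 180].

INTERFACE

Orientations are given as a 3x3 rotation matrix whose columns are the frame's x, y, z axes.
In Python, from rig import status, get_image, env gives the robot as it stands.
- The arm moves only by the shell command python3 -m handwheel 'ROWS' [FORCE]. ROWS is text: rows parted by semicolons, each of 7 numbers parted by spaces: the shift along the world's x, y, z in cm, then the turn, a rotation vector about the world's x, y, z in degrees, then the opening, from 0 (shut) to 1 (fully open). In form: dx dy dz wx wy wz gripper; .... A call has 1 to 8 rows; each row is the pose to reach, as a shift and turn from the pose commanded when the call began; what a row does not reach only later rows make up. A row lasts 1/12 s, in which the tool goes at most 41.7 mm and 7.16 degrees, less where a joint would pass 70% of its speed; a pose out of reach is approached as far as the arm can. A call with a gripper value outside its range is refused whole. The fingers move at their own pace and stop on an object; FORCE is the grip in N (left out, the last holds). Time passes only in rows, so rows that repeat a pose let the fingers close. It gives the time, the measured TCP pose, the force, the opening and the grip force at its end, in the units of the state.
- status.observe(): the state, without advancing time (a new reading comes with each control period).
- get_image(name): name is "side" or "top"; returns a dict with "color" (400x640x3 uint8, red, green, blue), "vertical_fov" (degrees; the focal length in pixels is half the picture's height over the tangent of half this angle, whatever the lens; pixels are square), "cx", "cy" (the principal point, pixels), "k1" (the pictures are not rectified: a ray, as slopes to the right and down, at radius r is drawn at 1 + k1 r^2 times it, then the intrinsics apply), "xyz" and "orientation" of the camera in the world. Camera axes: x right, y down, z forward; pixel columns grow to the right and rows downward; lengths in m; the calibration is good to about 2 mm. A picture is of the moment at which its call begins. There is no depth.
- env.close_job(): hands the job in; it is judged then, once.
The state is a dict: "time_s": time; "q": joint angles; "qvel": joint speeds; "joint_efforts": joint torques, N m; "position": TCP position; "tool_rot": TCP orientation; "ft_force": force on the tool from outside, world axes, zero at the start; "wrist_torque": the same for the moment, N m; "grip_width": finger opening in m; "gripper_force": force on a finger pad.
Only numpy, scipy, OpenCV 4.12 (cv2) and the standard library are available. Lean on these libraries where they do the work, as an engineer would, in place of code of your own. Each camera call takes 0.05 s, during which the arm holds its last target. There are 200 camera calls.

## Working session

There is one attempt and no reset: what is moved stays moved. The work goes in short steps, Python scripts to look and compute and a shell command to move; the robot and the scene stay as the last step left them, time stands still between calls to the robot, and variables do not carry over. Pictures are saved under pics/ and viewed, at most 10 in all, crops included, and the job is handed in when it is done.

```bash
mkdir -p pics
cat > h.py <<'E'
import numpy as np,cv2
from rig import status,get_image,env
def cam(im):
    H,W=im["color"].shape[:2]; f=H/2/np.tan(np.radians(im["vertical_fov"]/2))
    return f,im["cx"],im["cy"],im["k1"],np.array(im["xyz"]),np.array(im["orientation"])
def ray(im,u,v):
    f,cx,cy,k,p,R=cam(im); d=np.array([(u-cx)/f,(v-cy)/f]); s=d.copy()
    for _ in range(30): s=d/(1+k*(s@s))
    return p,R@np.array([*s,1])
def at(im,u,v,z):
    p,d=ray(im,u,v); return p+d*(z-p[2])/d[2]
def proj(im,P):
    f,cx,cy,k,p,R=cam(im); c=R.T@(np.array(P)-p); s=c[:2]/c[2]; s=s*(1+k*(s@s)); return s*f+[cx,cy]
def save(im,name): cv2.imwrite("pics/"+name,im["color"][:,:,::-1])
E
python3 - <<'E'
from h import *
import pickle
a=get_image("top");b=get_image("side");pickle.dump((a,b),open("i.pkl","wb"))
save(a,"top1.png");save(b,"side1.png")
for i in(a,b):print({k:v for k,v in i.items() if k!="color"})
E
```

```text
{'vertical_fov': 42.88568802381492, 'cx': 326.3799172701575, 'cy': 187.70641350097276, 'k1': -0.15045842553070793, 'xyz': array([ 0.46836021, -0.05255821,  1.00497225]), 'orientation': array([[ 0.00435947, -0.99763039,  0.06866294],
       [-0.99945505, -0.00210016,  0.03294215],
       [-0.03271989, -0.06876913, -0.99709589]])}
{'vertical_fov': 55.09862636504233, 'cx': 317.9445515406379, 'cy': 197.9061561499232, 'k1': 0.004926805849519503, 'xyz': array([ 0.41463366, -0.60971588,  0.40089017]), 'orientation': array([[ 0.98206193, -0.07082201,  0.17475298],
       [-0.1874914 , -0.46523735,  0.86510183],
       [ 0.02003336, -0.88234826, -0.47017041]])}
```

View pics/top1.png

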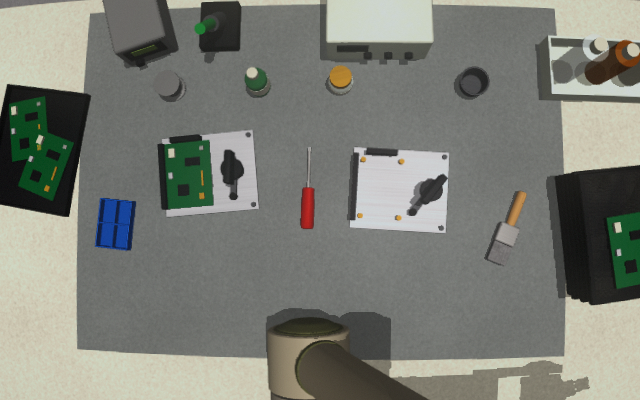

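View pics/side1.png

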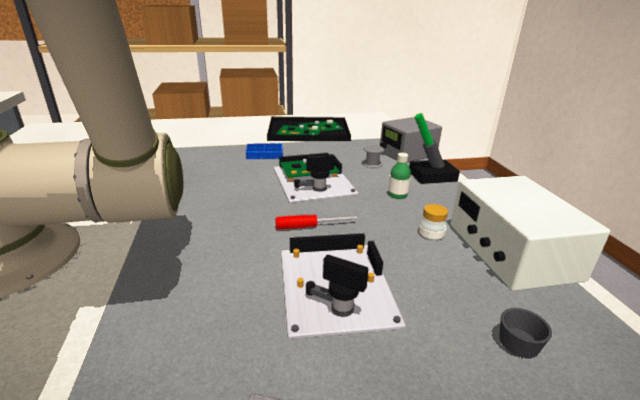

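The top view shows the loaded holder at about (208,172), its knob at (232,168) and its finger tip at (233,197). The empty holder is at about (400,190). Next I'll enlarge the loaded knob.

Run:
```python
from h import *
import pickle
a,b=pickle.load(open("i.pkl","rb"))
c=a["color"][125:220,155:265,::-1]
e=cv2.resize(c,None,fx=6,fy=6,interpolation=cv2.INTER_CUBIC)
e=cv2.convertScaleAbs(e,alpha=1.6,beta=25)
for k in range(0,110,10): cv2.putText(e,str(155+k),(k*6,10),0,.35,(0,0,255)); cv2.line(e,(k*6,12),(k*6,18),(0,0,255))
for k in range(5,95,10): cv2.putText(e,str(125+k),(0,k*6),0,.35,(0,0,255)); cv2.line(e,(24,k*6),(30,k*6),(0,0,255))
cv2.imwrite("pics/c1.png",e)
c=b["color"][140:210,260:370,::-1]
cv2.imwrite("pics/c2.png",cv2.convertScaleAbs(cv2.resize(c,None,fx=7,fy=7,interpolation=cv2.INTER_CUBIC),alpha=1.6,beta=25))
```

```text
(no output)
```

View pics/c1.png

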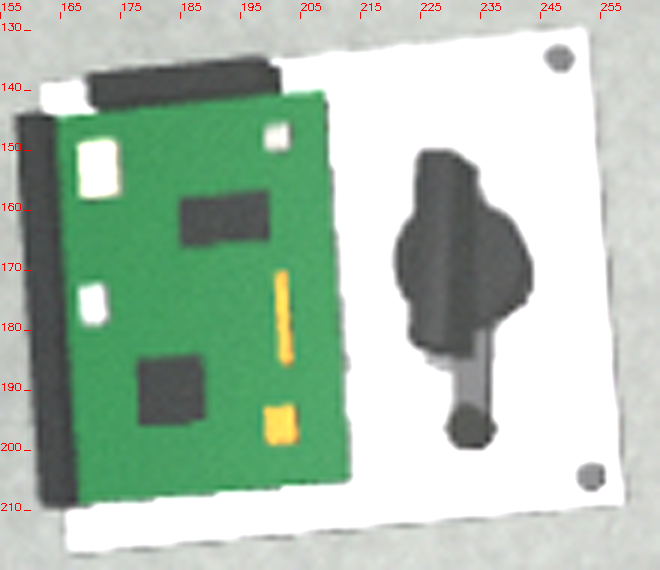

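```bash
cat >> h.py <<'E'
def draw(e,im,ax,th,x0,y0,s):
    # th: bar/finger direction in world; outline bar top/bottom, collar, pad
    c=np.array([np.cos(th),np.sin(th)]);n=np.array([-c[1],c[0]])
    def poly(P,col): cv2.polylines(e,[np.int32([(proj(im,p)-[x0,y0]+.5)*s for p in P])],True,col,1)
    for z,col in((.09,(0,0,255)),(.054,(255,0,255))):
        poly([[*(ax+c*i*.031+n*j*.007),z] for i,j in((1,1),(1,-1),(-1,-1),(-1,1))],col)
    t=np.linspace(0,6.28,30); poly([[ax[0]+.021*np.cos(a),ax[1]+.021*np.sin(a),.054] for a in t],(255,100,0))
    return c
E
python3 - <<'E'
from h import *
import pickle
a,b=pickle.load(open("i.pkl","rb"))
col=at(a,231.7,168.7,.050);pad=at(a,233,195.7,.027)
print(col,pad,np.linalg.norm((pad-col)[:2]))
th=np.arctan2(*(pad-col)[1::-1]);print(np.degrees(th))
for u,v in((167,143.5),(211.5,140.3),(213,205)):print(at(a,u,v,.022))
e1=cv2.imread("pics/c1.png");draw(e1,a,col[:2],th,155,125,6)
e2=cv2.imread("pics/c2.png");draw(e2,b,col[:2],th,260,140,7)
for e,i,x,y,s in((e1,a,155,125,6),(e2,b,260,140,7)):
    q=np.int32((proj(i,[*pad[:2],.024])-[x,y]+.5)*s);cv2.circle(e,tuple(map(int,q)),5,(0,255,255),-1)
e=np.zeros((500,800,3),np.uint8);e1=cv2.resize(e1[100:480,330:630],None,fx=1.3,fy=1.3);e2=e2[:,150:560]
e[:e1.shape[0],:e1.shape[1]]=e1;e[:490,391:800]=e2[:,:409]
cv2.imwrite("pics/c3.png",e)
E
```

```text
[0.57008851 0.15987973 0.05      ] [0.51973321 0.16147556 0.027     ] 0.05038057906778833
178.18482903937064
[0.62406058 0.29945028 0.022     ]
[0.62972695 0.20807925 0.022     ]
[0.50159083 0.20221628 0.022     ]
```

View pics/c3.png

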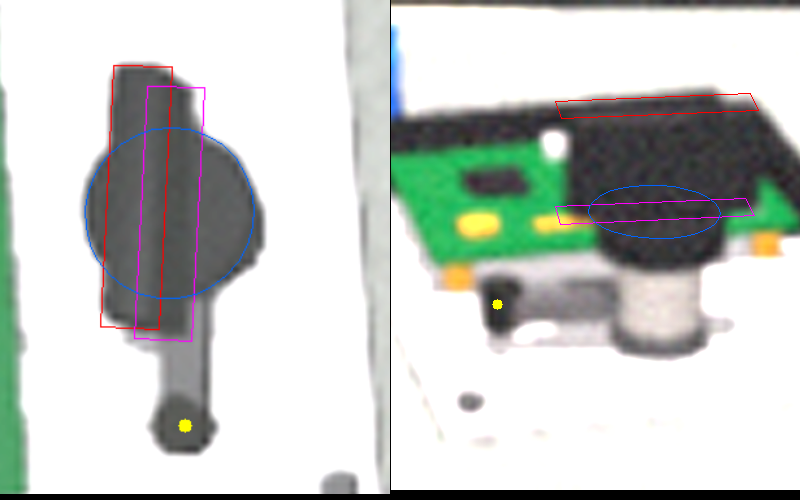

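Run:
```python
from h import *
s=status.observe();R=np.array(s["tool_rot"]);print(np.round(R,3),s["time_s"],s["grip_width"],s["q"])
print("tool y heading",np.degrees(np.arctan2(R[1,1],R[0,1])))
```

```text
[[ 0.972  0.236 -0.   ]
 [ 0.236 -0.972  0.001]
 [ 0.    -0.001 -1.   ]] 0.1 0.08544770517423228 [-8.87093909e+01  2.18379944e+01  7.43795507e+01 -1.08409721e-03
  8.38572377e+01 -1.23352726e+01]
tool y heading -76.37399200275483
```

```bash
python3 -m handwheel '1 1.5 0 0 0 4 1;3 4.5 0 0 0 11 1;5 7.5 0 0 0 18 1;7 10.5 0 0 0 25 1;9 13.5 0 0 0 32 1;11 16.5 0 0 0 39 1;13 19.5 0 0 0 46 1;14.5 22.5 0 0 0 53 1'
python3 -m handwheel '2 3 0 0 0 7 1;4 6 0 0 0 14 1;6 9 0 0 0 21 1;8 12 0 0 0 28 1;10 15 0 0 0 35 1;12 18 0 0 0 42 1;13.5 21 0 0 0 49 1;15 24 0 0 0 56 .6'
python3 -m handwheel '2 3 0 0 0 7 .6;4 6 0 0 0 14 .6;6 9 0 0 0 21 .6;8 12 0 0 0 28 .6;10 15 0 0 0 35 .6;12 18 0 0 0 42 .6;14 21 0 0 0 49 .6;14.5 23 0 0 0 55.6 .6'
python3 - <<'E'
from h import *
s=status.observe();R=np.array(s["tool_rot"]);print(s["position"],s["q"],"tool y heading",np.degrees(np.arctan2(R[1,1],R[0,1])))
E
```

```text
time_s: 0.77
position: [0.2754, -0.3078, 0.2311]
tool_rot: [[0.391, 0.92, 0.0], [0.92, -0.391, 0.0], [0.0, -0.0, -1.0]]
ft_force: [0.4, -0.2, 0.1]
grip_width: 0.085
gripper_force: 0.0
time_s: 1.43
position: [0.425, -0.0677, 0.2311]
tool_rot: [[-0.544, 0.839, -0.0], [0.839, 0.544, 0.0], [0.0, -0.0, -1.0]]
ft_force: [-0.4, -0.6, 0.4]
grip_width: 0.0752
gripper_force: 0.0
time_s: 2.1
position: [0.5711, 0.1631, 0.2303]
tool_rot: [[-1.0, 0.024, -0.0], [0.024, 1.0, 0.0], [0.0, 0.0, -1.0]]
ft_force: [-0.4, -0.5, 0.4]
grip_width: 0.051
gripper_force: 0.0
[0.57111763 0.1630548  0.2303023 ] [ 4.51406530e+00  2.63316262e+01  6.70760013e+01  2.22601199e-02
  8.66185649e+01 -8.41325633e+01] tool y heading 88.64530572243605
```

```bash
python3 -m handwheel '0 -.3 -3 0 0 0 .6;0 -.3 -6 0 0 0 .6;0 -.3 -9 0 0 0 .6;0 -.3 -12 0 0 0 .6;0 -.3 -13 0 0 0 .6'
python3 - <<'E'
from h import *
b=get_image("side");e=b["color"][80:210,230:400,::-1]
t=get_image("top");e2=t["color"][100:230,150:280,::-1]
f=lambda c,s:cv2.convertScaleAbs(cv2.resize(c,None,fx=s,fy=s,interpolation=cv2.INTER_CUBIC),alpha=1.6,beta=25)
cv2.imwrite("pics/d1.png",np.hstack([f(e,3.3)[:429],f(e2,3.3)[:429]])[:, :990][:, :800])
E
```

```text
time_s: 2.52
position: [0.5674, 0.1574, 0.0969]
tool_rot: [[-0.999, 0.031, -0.008], [0.031, 1.0, -0.001], [0.007, -0.001, -1.0]]
ft_force: [-0.5, -0.1, -1.3]
grip_width: 0.0514
gripper_force: 0.0
```

View pics/d1.png

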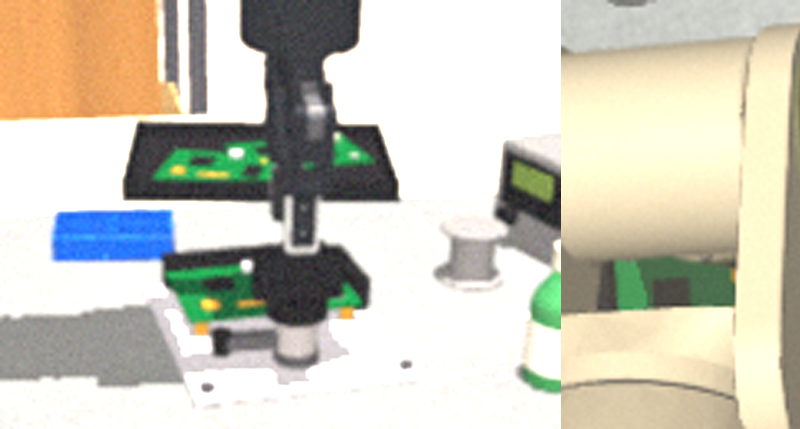

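The side view shows the fingers at column 301, centred over the shaft at 297. I'll go down to grasp height with the fingers still open.

```bash
python3 -m handwheel '0 0 -1.5 0 0 0 .6;0 0 -3 0 0 0 .6;0 0 -3.7 0 0 0 .6;0 0 -3.7 0 0 0 .6;0 0 -3.7 0 0 0 .6;0 0 -3.7 0 0 0 .6'
```

```text
time_s: 3.12
position: [0.5703, 0.1576, 0.0658]
tool_rot: [[-1.0, 0.031, 0.002], [0.031, 1.0, 0.0], [-0.002, 0.0, -1.0]]
ft_force: [0.5, 1.1, -0.2]
grip_width: 0.0518
gripper_force: 0.0
```

```bash
python3 -m handwheel '0 .2 -.6 0 0 0 .6;0 .2 -.6 0 0 0 .6;0 .2 -.6 0 0 0 .3;0 .2 -.6 0 0 0 .2;0 .2 -.6 0 0 0 0;0 .2 -.6 0 0 0 0;0 .2 -.6 0 0 0 0;0 .2 -.6 0 0 0 0' 60
python3 - <<'E'
from h import *
s=status.observe();print(s["wrist_torque"],s["q"])
E
```

```text
time_s: 3.78
position: [0.5697, 0.1603, 0.0587]
tool_rot: [[-1.0, 0.031, 0.001], [0.031, 1.0, 0.001], [-0.001, 0.001, -1.0]]
ft_force: [-0.6, 5.0, 1.8]
grip_width: 0.0132
gripper_force: 59.0
[0.77534389 0.07471826 0.06708481] [  4.2292923   35.66978444  81.16069233   0.08583161  63.12352057
 -84.04065778]
```

```bash
cat > t.py <<'E'
from h import *
s=status.observe();R=np.array(s["tool_rot"]);print("heading",round(np.degrees(np.arctan2(R[1,1],R[0,1])),2),"T",np.round(s["wrist_torque"],3),"q6",round(s["q"][5],2))
E
python3 -m handwheel '0 0 0 0 0 -2 0;0 0 0 0 0 -6 0;0 0 0 0 0 -10 0;0 0 0 0 0 -14 0;0 0 0 0 0 -18 0;0 0 0 0 0 -20 0'; python3 t.py
python3 -m handwheel '0 0 0 0 0 -2 0;0 0 0 0 0 -5 0;0 0 0 0 0 -8 0;0 0 0 0 0 -11 0;0 0 0 0 0 -13 0'; python3 t.py
```

```text
time_s: 4.28
position: [0.5698, 0.1609, 0.0588]
tool_rot: [[-0.927, 0.374, 0.001], [0.374, 0.927, 0.002], [-0.0, 0.003, -1.0]]
ft_force: [1.1, 8.5, 1.7]
grip_width: 0.0131
gripper_force: 59.0
heading 68.04 T [ 1.363 -0.     0.145] q6 -63.85
time_s: 4.7
position: [0.5699, 0.1613, 0.0587]
tool_rot: [[-0.82, 0.572, 0.002], [0.572, 0.82, 0.003], [0.0, 0.003, -1.0]]
ft_force: [1.2, 10.2, 1.0]
grip_width: 0.0128
gripper_force: 58.9
heading 55.1 T [ 1.711 -0.161  0.175] q6 -50.9
```

```bash
for i in 1; do python3 -m handwheel '0 .1 0 0 0 -2 0;0 .1 0 0 0 -4 0;0 .1 0 0 0 -4 0' | grep -E "time|ft"; python3 t.py
python3 -m handwheel '0 0 0 0 0 -1.5 0;0 0 0 0 0 -3 0;0 0 0 0 0 -3 0'| grep -E "time|ft"; python3 t.py
python3 -m handwheel '0 0 0 0 0 -1.5 0;0 0 0 0 0 -3 0;0 0 0 0 0 -3 0'| grep -E "time|ft"; python3 t.py; done
```

```text
time_s: 4.95
ft_force: [0.7, 5.3, 1.2]
heading 51.14 T [ 0.971 -0.11   0.013] q6 -46.84
time_s: 5.2
ft_force: [2.0, 7.1, 1.1]
heading 48.16 T [ 1.123 -0.147 -0.002] q6 -43.87
time_s: 5.45
ft_force: [2.1, 6.9, 1.0]
heading 45.16 T [ 1.172 -0.224  0.045] q6 -40.87
```

```bash
python3 -m handwheel '0 0 0 0 0 -1.5 0;0 0 0 0 0 -3 0;0 0 0 0 0 -3 0' | grep -E "time|ft"; python3 t.py
python3 -m handwheel '0 0 0 0 0 -1.5 0;0 0 0 0 0 -3 0;0 0 0 0 0 -3 0'| grep -E "time|ft"; python3 t.py
python3 -m handwheel '0 0 0 0 0 -1.5 0;0 0 0 0 0 -3 0;0 0 0 0 0 -3 0'| grep -E "time|ft"; python3 t.py
```

```text
time_s: 5.7
ft_force: [1.9, 7.1, 0.7]
heading 42.16 T [ 1.229 -0.217  0.022] q6 -37.87
time_s: 5.95
ft_force: [1.7, 7.1, 0.8]
heading 39.16 T [ 1.22  -0.29   0.018] q6 -34.87
time_s: 6.2
ft_force: [1.8, 9.0, 0.2]
heading 36.17 T [ 1.46  -0.29   0.042] q6 -31.87
```

Run:
```python
from h import *
b=get_image("side");e=b["color"][130:210,260:380,::-1]
e=cv2.convertScaleAbs(cv2.resize(e,None,fx=6,fy=6,interpolation=cv2.INTER_CUBIC),alpha=1.6,beta=25)
cv2.imwrite("pics/d2.png",e)
```

```text
(no output)
```

View pics/d2.png

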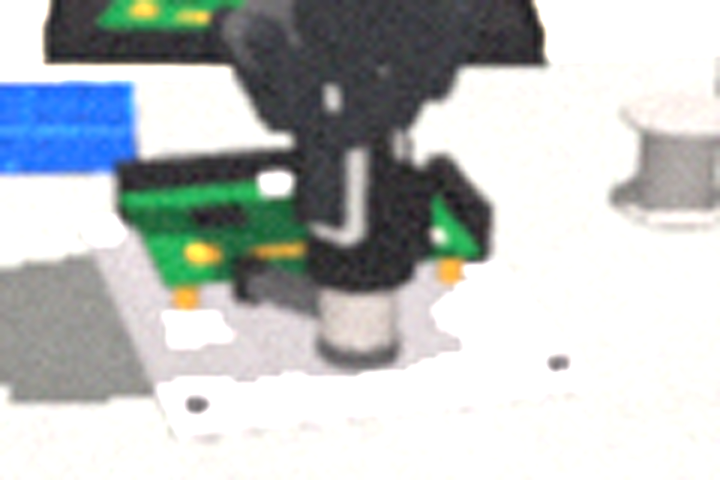

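Run:
```python
from h import *
b=get_image("side")
ax=np.array([.5702,.1605])
for d in (178,150,145,140,135,130,125,120):
    t=np.radians(d);print(d,proj(b,[ax[0]+.052*np.cos(t),ax[1]+.052*np.sin(t),.024]).round(1))
print(proj(b,[*ax,.03]))
```

```text
178 [295.5 182.8]
150 [297.  178.1]
145 [297.8 177.4]
140 [298.8 176.6]
135 [299.9 176. ]
130 [301.1 175.3]
125 [302.5 174.7]
120 [303.9 174.2]
[318.35837116 179.30968654]
```

```bash
for k in 1; do
python3 -m handwheel '0 0 0 0 0 -1 0;0 0 0 0 0 -2 0' | grep -E "time"; python3 t.py
python3 -m handwheel '0 0 0 0 0 -1 0;0 0 0 0 0 -2 0' | grep -E "time"; python3 t.py
python3 -m handwheel '0 0 0 0 0 -1 0;0 0 0 0 0 -2 0' | grep -E "time"; python3 t.py
done
```

```text
time_s: 6.47
heading 34.2 T [ 1.522 -0.372  0.07 ] q6 -29.91
time_s: 6.63
heading 32.19 T [ 1.425 -0.434  0.09 ] q6 -27.9
time_s: 6.8
heading 30.18 T [ 1.33  -0.541  0.081] q6 -25.89
```

```bash
cat > p.py <<'E'
from h import *
import sys,os
b=get_image("side")["color"][165:195,285:320].astype(float)
d=cv2.resize(cv2.imread("pics/d2.png"),(120,80),interpolation=cv2.INTER_AREA)[35:65,25:60,::-1]
r=b.max(2)
m=(b.max(2)<45); m[:, 25:]=0
ys,xs=np.nonzero(m);print("dark",m.sum(),(xs.mean()+285).round(2),(ys.mean()+165).round(2),"min",r.min())
if os.path.exists("last.npy"):
    print("diff",np.abs(b-np.load("last.npy"))[5:20,12:25].mean().round(2))
np.save("last.npy",b)
E
python3 p.py; python3 p.py
python3 -m handwheel '0 0 0 0 0 -1 0;0 0 0 0 0 -2 0' | grep -E "time"; python3 t.py;python3 p.py
python3 -m handwheel '0 0 0 0 0 -1 0;0 0 0 0 0 -2 0' | grep -E "time"; python3 t.py;python3 p.py
```

```text
dark 78 298.73 170.53 min 7.0
dark 81 298.89 170.65 min 7.0
diff 3.26
time_s: 7.07
heading 28.18 T [ 1.406 -0.532 -0.065] q6 -23.89
dark 75 298.6 170.57 min 8.0
diff 3.32
time_s: 7.28
heading 26.17 T [ 1.595 -0.495 -0.022] q6 -21.89
dark 77 298.81 170.7 min 9.0
diff 3.24
```

The finger no longer moves between frames, and the torque changed sign near heading 29°, which is the first click. I'll go 4° further into the notch and release.

```bash
python3 -m handwheel '0 0 0 0 0 -1 0;0 0 0 0 0 -2 0' | grep -E "time"; python3 t.py
python3 -m handwheel '0 0 0 0 0 -1 0;0 0 0 0 0 -2 0' | grep -E "time"; python3 t.py; python3 p.py
```

```text
time_s: 7.5
heading 24.18 T [ 1.527 -0.59  -0.051] q6 -19.89
time_s: 7.67
heading 22.18 T [ 1.671 -0.589  0.027] q6 -17.9
dark 78 298.85 171.06 min 4.0
diff 2.98
```

```bash
python3 -m handwheel '0 0 0 0 0 0 .2;0 0 0 0 0 0 .4;0 0 0 0 0 0 .6;0 0 0 0 0 0 .6;0 0 0 0 0 0 .6;0 0 0 0 0 0 .6' | grep -E "time|ft|grip"
python3 -m handwheel '0 0 1 0 0 0 .6;0 0 3 0 0 0 .6;0 0 6 0 0 0 .6;0 0 9 0 0 0 .6;0 0 12 0 0 0 .6;0 0 15 0 0 0 .6'| grep -E "time|ft"
python3 -m handwheel '0 -3 0 0 0 0 .6;0 -6 0 0 0 0 .6;0 -9 0 0 0 0 .6;0 -13 0 0 0 0 .6;0 -17 0 0 0 0 .6;0 -21 0 0 0 0 .6;0 -24 0 0 0 0 .6;0 -24 0 0 0 0 .6'
python3 - <<'E'
from h import *
a=get_image("top");b=get_image("side")
f=lambda c,s:cv2.convertScaleAbs(cv2.resize(c,None,fx=s,fy=s,interpolation=cv2.INTER_CUBIC),alpha=1.6,beta=25)
e1=f(a["color"][135:215,200:265,::-1],6);e2=f(b["color"][140:208,275:342,::-1],6)
e=np.zeros((480,800,3),np.uint8);e[:480,:390]=e1;e[:408,392:794]=e2
cv2.imwrite("pics/f.png",e)
E
```

```text
time_s: 8.22
ft_force: [-0.0, -0.5, -0.7]
grip_width: 0.0512
gripper_force: 0.0
time_s: 8.72
ft_force: [-0.4, 0.7, -0.0]
time_s: 9.38
position: [0.5694, -0.0848, 0.2089]
tool_rot: [[-0.373, 0.928, 0.001], [0.928, 0.373, -0.002], [-0.002, -0.0, -1.0]]
ft_force: [-1.4, 0.2, 0.6]
grip_width: 0.0512
gripper_force: 0.0
```

View pics/f.png

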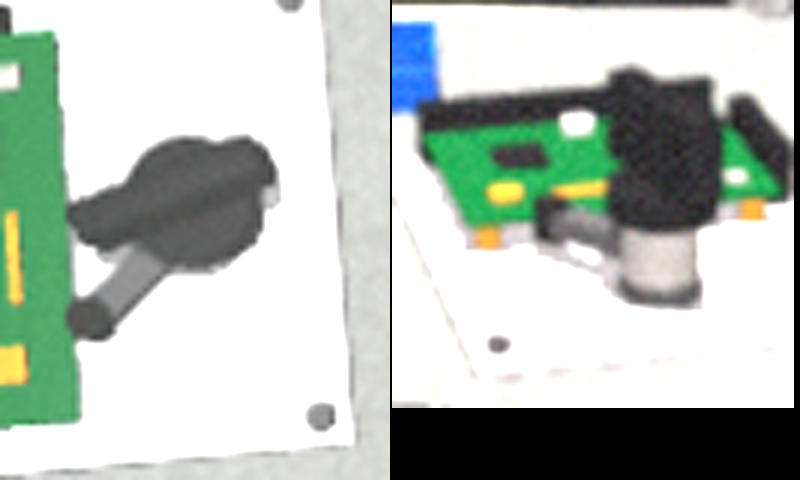

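The top view shows the pad (95,318) against the board's edge. The bar lies about 22–24° past the finger, so the knob is in the first notch, and the gripper is clear.

```bash
python3 -c "
from rig import env
print(env.close_job())"
```

```text
the job is handed in; nothing more can be done
None
```

The board is clamped: I stopped after the first click, with the knob resting in the first notch about 22–24° past the finger, and let go. The arm is clear, the empty holder was never touched, and the job is handed in (it returned no verdict).

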